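Advance the drill-guide block past the spring catch of a shelf-pin jig

TASK

Move the blue drill-guide block on to the next drilling station of the shelf-pin jig: with your fingertips hold the yellow spring catch bar down in the track behind the block and, keeping it held down, push the block along the track over the catch until it is up against the red end stop. Then let go, so that the catch springs up behind the block. Only push the block, do not lift it off its runners, and leave the jar, the bottle and the screwdriver where they are.

Things in the scene. Friction and masses are not known exactly. Their poses are not given: they have to be found in the camera images.
- jig: Fixed jig: plywood panel 210 x 380 x 18 mm flat on the bench with a straight track along it. Origin: underside centre, on the track's centre line; x across the track, y along it towards the end stop, z up; yaw varies. Two aluminium runners (x = 32 to 48 mm each side, top z = 42) carry the block between two dark wooden guides (x = 48 to 58, top z = 54), all from y = -170 to +170.
- end_stop (a point): Middle of the red end stop's face that the block meets: jig y = +117 mm, z = 54 mm. The stop is a bar across the track, 96 mm wide, 20 mm thick, top at jig z = 66 mm.
- catch (a joint): How far the yellow catch is pressed straight down, m: 0 up (at the start, and sprung back), 0.013 at its lower stop. A flat bar 60 mm wide between the runners, jig y = -160 to +50 mm; its top is at jig z = 38 mm when up, 25 mm when down; it stays level wherever pressed. The spring takes about 2 N to start, 4 N fully down. The block over the ears also keeps it down.
- catch_ears (a point): Midpoint between the tops of the catch's two yellow ears (jig y = 20 to 30 mm, x = 21 to 30 mm on each side, 14 mm above the bar). Up, they stand 10 mm above the runners and block the way; pressed 10 mm or more, they are below the runners and the way is free. The bar between them is clear for 42 mm: closed fingers can run along it past the ears.
- catch_pad (a point): Point on the middle of the catch bar's top face, jig x = 0, y = -100 mm, z = 38 mm when up; it goes down with the bar.
- guide_block: Blue block loose on the runners: 93 mm across the track, 80 long, 26 high; two brass bushings and a black knob 22 mm wide on top, to 36 mm; 0.6 to 0.95 kg. Origin: centre of its flat underside (jig z = 42 mm), axes as the jig's. Starts at jig y = -65 to -23 mm, before the ears; back face 40 mm behind the origin. Against the end stop: y = +77; beyond y = +70 the ears can rise behind it.
- pin_jar: Small closed glass jar of shelf pins with a steel cap, 52 mm wide, 62 mm high, standing on the bench beside the jig. Origin: centre of its underside. Leave alone.
- glue_bottle: Closed yellow glue bottle with an orange cap, 50 mm wide, 100 mm high, standing on the bench beside the jig. Origin: centre of its underside. Leave alone.
- screwdriver: Screwdriver with a red handle lying on the bench beside the jig. Origin: under its middle. Leave alone.
There are look-alikes about, which are no part of the job. What is meant by the guide_block is not brown, green or purple, and is the smaller of those in its own colour.

How it is judged:
By the outcome, as a careful person would: the job done as asked, in the order asked, and still so for the second after the job is handed in, with the robot touching nothing.
It also fails if it takes over 42 s, if anything falls off the work surface, if the arm or the gripper's body presses on something with over 40 N, if the wrist force passes 120 N, or if a joint passes its speed limit or range.

ROBOT

A 7-joint arm with a two-finger parallel gripper is mounted at the origin on the work surface. World frame = base frame: x ahead of the robot, y to its left, z up, the work surface at z = 0. Lengths are in m, angles in rad, forces in N, time in s.
With the tool pointing down it reaches from about 0.425 to 0.875 m from the base axis. Payload 9.9 kg.
Tool frame: the origin (TCP) lies between the finger pads; the fingertips stand 25 mm ahead of it and the grasp point (between the pads) lies 6 mm ahead of it; z points along the fingers, y is the line along which they close (so a half turn about z gives the same grasp; the last joint's range is limited). The gripper opens to 85 mm and grips with 20 to 120 N. Pads are 22 mm wide; open, the fingers measure 114 mm over their backs; the gripper's body (76 mm by 85 mm) begins 54 mm behind the grasp point. The pads swing forward as they close: fully open they stand 13 mm farther back than shut.
Start: joints at [-1.244, 0.576, 0.025, 1.437, -0.015, 1.129, -0.057], TCP at [0.27, 0.619, 0.256] pointing down, gripper open.
Joint ranges: [-2.76, 2.76], [-0.34, 2.15], [-1.52, 1.57], [0.19, 2.46], [-1.09, 4.23], [0.17, 1.99], [-2.82, 2.82]. Speed limits (rad/s): [2.22, 2.22, 3.01, 3.01, 3.14, 3.14, 3.14].

INTERFACE

Orientations are given as [roll, pitch, yaw] about the fixed x, y, z axes, in that order (R = Rz(yaw) Ry(pitch) Rx(roll)).
In Python, from cell import status, viewer, order gives the robot as it stands.
- The arm moves only by the tool send_rows, never from a script. Its argument "moves" is a list of rows, each a list of 7 numbers: the shift along the world's x, y, z in m, then the turn, a rotation vector about the world's x, y, z in degrees, then the closure in counts, from 0 (fully open) to 255 (shut). A call has 1 to 12 rows; each row is the pose to reach, as a shift and turn from the pose commanded when the call began; what a row does not reach only later rows make up. A row lasts 1/12 s, in which the tool goes at most 41.7 mm and 7.16 degrees, less where a joint would pass 70% of its speed; a pose out of reach is approached as far as the arm can. A call with a gripper value outside its range is refused whole. The fingers move at their own pace and stop on an object; "newtons" is the grip in N (left out, the last holds). Time passes only in rows, so rows that repeat a pose let the fingers close. It gives the time, the measured TCP pose, the force, the opening and the grip force at its end, in the units of the state.
- status.sense(): the state, without advancing time (a new reading comes with each control period).
- viewer.capture(name): name is "side" or "top"; returns the picture (480x640x3 uint8, red, green, blue); there is no depth.
- viewer.get_calibration(name): a dict with "mtx" (3x3 intrinsics, pixels), "dist" ([k1, k2, p1, p2, k3] as OpenCV has them; the pictures are not rectified), "R" (3x3) and "t" (3): a world point X has camera coordinates R X + t. Camera axes: x right, y down, z forward; pixel columns grow to the right and rows downward; lengths in m; the calibration is good to about 2 mm. A picture is of the moment at which its call begins. get_calibration takes no time and is no camera call.
- order.finish_job(): hands the job in; it is judged then, once.
The state is a dict: "time": time; "joints": joint angles; "joint_vel": joint speeds; "effort": joint torques, N m; "eef_pos": TCP position; "eef_rot": TCP orientation; "ft_force": force on the tool from outside, world axes, zero at the start; "ft_torque": the same for the moment, N m; "opening": opening from 0.0 (shut) to 1.0 (fully open); "grip_force": force on a finger pad.
Only numpy, scipy, OpenCV 4.12 (cv2) and the standard library are available. Lean on these libraries where they do the work, as an engineer would, in place of code of your own. Each camera call takes 0.05 s, during which the arm holds its last target. There are 200 camera calls.

## Working session

There is one attempt and no reset: what is moved stays moved. The work goes in short steps, Python scripts to look and compute and a tool call to move; the robot and the scene stay as the last step left them, time stands still between calls to the robot, and variables do not carry over. Pictures are saved under pics/ and viewed, at most 10 in all, crops included, and the job is handed in when it is done.

Besides the shell and the picture viewer there is one more tool, called after "Request:" in YAML: its name, and indented under it one key for each argument. send_rows: Moves the arm, as the interface text tells. Its arguments: {"type":"object","properties":{"moves":{"type":"array","items":{"type":"array","items":{"type":"number"}}},"newtons":{"type":"number"}},"required":["moves"]}

```bash
mkdir -p pics; ls
python3 - <<'E'
from cell import status, viewer
import cv2
for n in("side","top"):
    cv2.imwrite(f"pics/{n}0.png",cv2.cvtColor(viewer.capture(n),cv2.COLOR_RGB2BGR))
    c=viewer.get_calibration(n);print(n,c)
print(status.sense())
E
```

```text
pics
side {'mtx': array([[586.58895133,   0.        , 324.53561104],
       [  0.        , 586.58895133, 231.61164348],
       [  0.        ,   0.        ,   1.        ]]), 'dist': array([0.03957926, 0.        , 0.        , 0.        , 0.        ]), 'R': array([[ 0.77884825, -0.62720188, -0.00363367],
       [-0.42397105, -0.52219278, -0.73997517],
       [ 0.46221634,  0.57786894, -0.67262437]]), 't': array([-0.39994238,  0.29417054,  1.00546487])}
top {'mtx': array([[490.99196356,   0.        , 320.2857618 ],
       [  0.        , 490.99196356, 237.44179515],
       [  0.        ,   0.        ,   1.        ]]), 'dist': array([0.03119486, 0.        , 0.        , 0.        , 0.        ]), 'R': array([[ 0.01719527, -0.99980482,  0.00972815],
       [-0.99762485, -0.01780522, -0.06654048],
       [ 0.0667007 , -0.00856086, -0.9977363 ]]), 't': array([0.03661793, 0.54557559, 1.1049997 ])}
{'time': 0.1, 'joints': array([-1.24376958,  0.57648527,  0.02482676,  1.43782194, -0.01497901,
        1.12900378, -0.05651158]), 'joint_vel': array([ 3.76661573e-04, -3.93661528e-03,  1.56271702e-03, -3.43231168e-03,
       -9.55959161e-05,  1.84549516e-04, -3.18792694e-03]), 'effort': array([ 5.64208996e-03, -7.67296600e+01,  2.25744568e+00, -2.86604476e+01,
        1.57809549e-02,  8.63779394e-03, -1.19935098e-05]), 'eef_pos': array([0.2694122 , 0.61850089, 0.2555041 ]), 'eef_rot': array([-3.14006113e+00,  8.73549715e-05,  2.73081319e+00]), 'ft_force': array([-0.95024007,  0.28552755,  0.42972038]), 'ft_torque': array([-0.00331632,  0.01448948, -0.0388721 ]), 'grip_force': 0.0, 'opening': 1.0023645546748985}
```

View pics/top0.png

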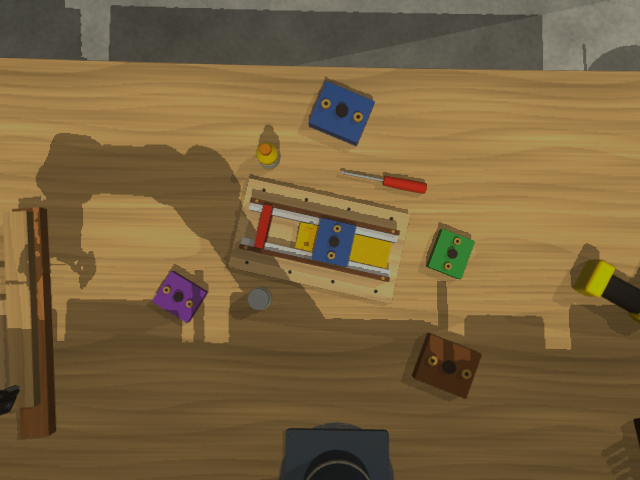

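View pics/side0.png

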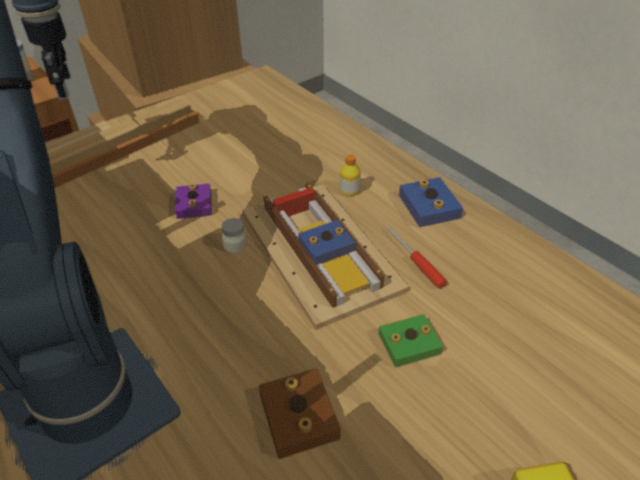

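The top view shows the jig with its red stop at (263,227). Candidates for the guide block in the top view:
- Blue in the track, (334,241)
- Larger blue, (341,112)
- Green, (450,252)
- Purple, (180,296)
- Brown, (447,366)

I choose the smaller blue one, at (334,241).

```bash
cat > h.py <<'E'
import cv2, numpy as np
from cell import status, viewer
def cast(n,px,z):
    c=viewer.get_calibration(n)
    u=cv2.undistortPoints(np.float64(px).reshape(-1,1,2),c["mtx"],c["dist"]).reshape(-1,2)
    d=np.c_[u,np.ones(len(u))]@c["R"]; o=-c["R"].T@c["t"]
    return o+d*((z-o[2])/d[:,2])[:,None]
def blobs(im,hue,amin=60,smin=120,vmin=60):
    h=cv2.cvtColor(im,cv2.COLOR_RGB2HSV)
    m=np.zeros(h.shape[:2],np.uint8)
    for a,b in hue: m|=cv2.inRange(h,(a,smin,vmin),(b,255,255))
    cs=cv2.findContours(m,cv2.RETR_EXTERNAL,cv2.CHAIN_APPROX_NONE)[0]
    return [c for c in cs if cv2.contourArea(c)>amin]
def rect(n,c,z):
    p=cast(n,c,z)[:,:2]
    return cv2.minAreaRect(np.float32(p*1000))
HUES={"blue":[(100,125)],"red":[(0,4),(174,180)],"yellow":[(22,30)]}
ZT={"blue":.068,"red":.066,"yellow":.038}
E
python3 - <<'E'
from h import *
for n in("top","side"):
    im=cv2.cvtColor(cv2.imread(f"pics/{n}0.png"),cv2.COLOR_BGR2RGB)
    for k in HUES:
        for c in blobs(im,HUES[k],smin=150 if k!="yellow" else 190):
            r=rect(n,c,ZT[k]); print(n,k,cv2.boundingRect(c),np.round(r[0],1),np.round(r[1],1),round(r[2],1))
im=cv2.imread("pics/top0.png")[165:315,220:420]
cv2.imwrite("pics/crop.png",cv2.resize(im,None,fx=4,fy=4,interpolation=cv2.INTER_CUBIC))
E
```

```text
top blue (321, 82, 36, 26) [856.5   9.2] [82.1 37.9] 67.1
top red (254, 205, 18, 43) [564.1 172.8] [19.6 94.5] 78.3
top red (384, 177, 42, 15) [ 662.5 -137.4] [92.8 19.1] 80.1
top yellow (573, 260, 42, 37) [ 465. -564.] [62.8 89.2] 62.8
top yellow (349, 234, 43, 34) [515.3 -66. ] [85.1 59.5] 78.5
top yellow (295, 222, 23, 29) [545.9  78.8] [38.2 60.6] 77.7
top yellow (256, 143, 22, 22) [731.1 170.8] [45.7 48. ] 19.9
side red (412, 252, 32, 32) [ 629.3 -174.2] [90.3 19.9] 81.2
side red (274, 189, 40, 17) [557.5 163.6] [27.3 96.5] 78.7
side yellow (512, 463, 61, 17) [ 475.6 -555.4] [24.  87.7] 51.8
side yellow (325, 256, 43, 36) [513.6 -65.7] [88.7 53.1] 78.4
```

View pics/crop.png

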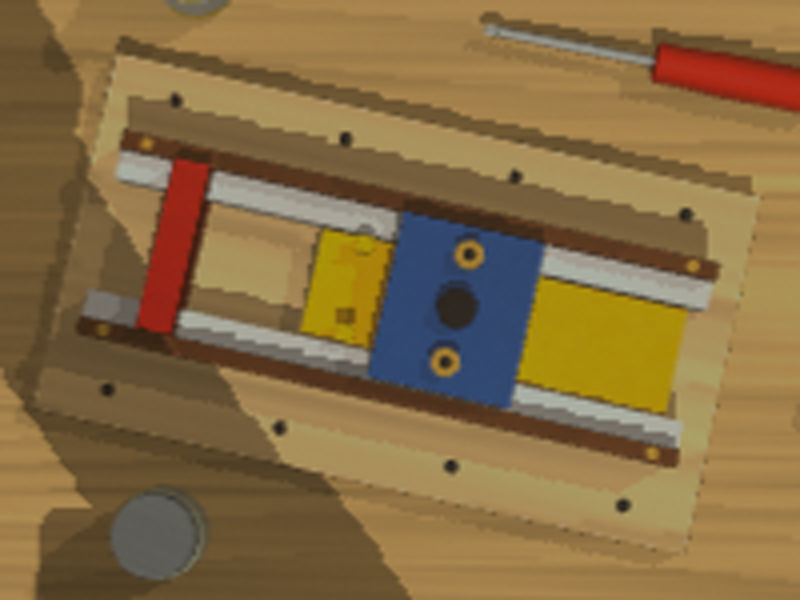

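The crop confirms the choice: blue block with two brass bushings and a knob, at top-image (334,241) on the runners, with yellow bar on both sides of it. The red stop puts the jig origin at about (538.6, 48.4) mm, with the track at 78.4°. The yellow bar's end then comes out at jig y = -159 and x = 0, against -160 and 0 given. I'll shut the fingers and approach above the pad at (518.5, -49.6) mm, with the closing axis across the track.

Request:
send_rows:
  moves:
    - [0.0125,-0.033,0,0,0,-4,255]
    - [0.025,-0.066,0,0,0,-8,255]
    - [0.0375,-0.1,0,0,0,-12,255]
    - [0.05,-0.133,0,0,0,-16,255]
    - [0.0625,-0.166,0,0,0,-20,255]
    - [0.075,-0.2,0,0,0,-24,255]
    - [0.0875,-0.233,0,0,0,-28,255]
    - [0.1,-0.266,0,0,0,-32,255]
    - [0.1125,-0.3,0,0,0,-36,255]
    - [0.125,-0.333,0,0,0,-40,255]
    - [0.1375,-0.366,0,0,0,-44,255]
    - [0.15,-0.4,0,0,0,-48,255]
  newtons: 40

```text
time: 1.1
eef_pos: [0.4197, 0.2173, 0.2562]
eef_rot: [-3.141, -0.0, 1.89]
ft_force: [0.6, 1.0, -0.0]
opening: 0.002
grip_force: 0.0
```

Run:
```python
from h import *
s=status.sense(); print(s["time"],s["eef_pos"],s["eef_rot"],s["opening"])
im=cv2.cvtColor(cv2.imread("pics/top0.png"),cv2.COLOR_BGR2RGB)
for c in blobs(im,[(98,130)],amin=300,smin=90,vmin=30):
    r=rect("top",c,.068); print(cv2.boundingRect(c),np.round(r[0],1),np.round(r[1],1),round(r[2],1))
    a=np.radians(78.4); d=np.array([np.cos(a),np.sin(a)]); v=np.array(r[0])-[538.6,48.4]; print("jig x,y",v@[d[1],-d[0]],v@d)
```

```text
1.1 [0.41965552 0.21728464 0.25623864] [-3.14143663e+00 -1.44507841e-04  1.88994371e+00] 0.0015025299742124187
(312, 218, 44, 49) [532.1  17.3] [78.4 92.1] 78.5
jig x,y -0.08089991962925147 -31.77910401643131
(309, 82, 65, 61) [821.9   4.9] [117.3 101.5] 68.2
jig x,y 286.28194401344984 14.360276014992216
```

Request:
send_rows:
  moves:
    - [0.012,-0.033,0,0,0,-4,255]
    - [0.024,-0.067,0,0,0,-8,255]
    - [0.037,-0.1,0,0,0,-12,255]
    - [0.049,-0.133,0,0,0,-16,255]
    - [0.062,-0.167,-0.01,0,0,-20,255]
    - [0.074,-0.2,-0.025,0,0,-24,255]
    - [0.087,-0.234,-0.04,0,0,-28,255]
    - [0.099,-0.267,-0.06,0,0,-29.9,255]
    - [0.099,-0.267,-0.09,0,0,-29.9,255]
    - [0.099,-0.267,-0.12,0,0,-29.9,255]
    - [0.099,-0.267,-0.14,0,0,-29.9,255]
    - [0.099,-0.267,-0.14,0,0,-29.9,255]

```text
time: 2.1
eef_pos: [0.5162, -0.0481, 0.1127]
eef_rot: [-3.135, 0.001, 1.371]
ft_force: [-0.5, 0.3, -0.0]
opening: -0.001
grip_force: 0.0
```

Run:
```python
from h import *
for n in("side","top"):
    im=cv2.cvtColor(viewer.capture(n),cv2.COLOR_RGB2BGR)
    x,y,w,h=(230,150,200,180) if n=="side" else (220,165,200,150)
    cv2.imwrite(f"pics/{n}1.png",cv2.resize(im[y:y+h,x:x+w],None,fx=3.2,fy=3.2))
```

```text
(no output)
```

View pics/side1.png

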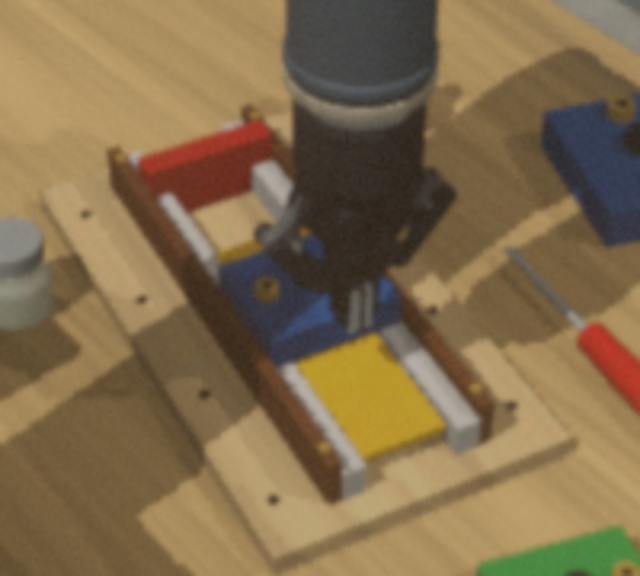

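The side crop shows the shut fingertips at crop (355,325), over the track and aimed behind the block; the knuckles are well above the guides. Going down to just above the bar.

Request:
send_rows:
  moves:
    - [0,0,-0.01,0,0,0,255]
    - [0,0,-0.02,0,0,0,255]
    - [0,0,-0.03,0,0,0,255]
    - [0,0,-0.04,0,0,0,255]
    - [0,0,-0.04,0,0,0,255]
    - [0,0,-0.04,0,0,0,255]

```text
time: 2.7
eef_pos: [0.5181, -0.0482, 0.0757]
eef_rot: [-3.14, 0.0, 1.371]
ft_force: [-0.9, 0.5, -0.0]
opening: -0.001
grip_force: 0.0
```

Request:
send_rows:
  moves:
    - [0,0,-0.005,0,0,0,255]
    - [0,0,-0.01,0,0,0,255]
    - [0,0,-0.014,0,0,0,255]
    - [0,0,-0.018,0,0,0,255]
    - [0,0,-0.021,0,0,0,255]
    - [0,0,-0.024,0,0,0,255]
    - [0,0,-0.026,0,0,0,255]
    - [0,0,-0.026,0,0,0,255]
    - [0,0,-0.026,0,0,0,255]

```text
time: 3.45
eef_pos: [0.5187, -0.0481, 0.0503]
eef_rot: [3.141, -0.0, 1.371]
ft_force: [-0.7, 1.0, 3.1]
opening: -0.004
grip_force: 1.8
```

Request:
send_rows:
  moves:
    - [0,0,-0.001,0,0,0,255]
    - [0,0,-0.002,0,0,0,255]
    - [0,0,-0.002,0,0,0,255]

```text
time: 3.7
eef_pos: [0.5188, -0.0482, 0.0496]
eef_rot: [3.14, -0.001, 1.371]
ft_force: [-4.2, 1.9, 24.7]
opening: -0.001
grip_force: 12.1
```

Bar bottomed (25 N, tip z = 0.0246). I'll ease off slightly and start the push along (0.201, 0.980).

Request:
send_rows:
  moves:
    - [0,0,0.001,0,0,0,255]
    - [0.001,0.005,0.001,0,0,0,255]
    - [0.002,0.01,0.001,0,0,0,255]
    - [0.003,0.015,0.001,0,0,0,255]
    - [0.004,0.02,0.001,0,0,0,255]
    - [0.005,0.025,0.001,0,0,0,255]
    - [0.006,0.03,0.001,0,0,0,255]

```text
time: 4.28
eef_pos: [0.5246, -0.0218, 0.05]
eef_rot: [3.139, 0.004, 1.367]
ft_force: [-2.1, -11.9, 11.6]
opening: -0.001
grip_force: 5.6
```

Request:
send_rows:
  moves:
    - [0.001,0.005,0,0,0,0,255]
    - [0.002,0.01,0,0,0,0,255]
    - [0.003,0.015,0,0,0,0,255]
    - [0.004,0.02,0,0,0,0,255]
    - [0.005,0.025,0,0,0,0,255]
    - [0.006,0.03,0,0,0,0,255]
    - [0.007,0.035,0,0,0,0,255]
    - [0.008,0.04,0,0,0,0,255]

```text
time: 4.95
eef_pos: [0.5326, 0.0178, 0.05]
eef_rot: [3.14, 0.004, 1.367]
ft_force: [-3.0, -13.3, 14.0]
opening: 0.001
grip_force: 6.5
```

Request:
send_rows:
  moves:
    - [0.001,0.005,0,0,0,0,255]
    - [0.002,0.01,0,0,0,0,255]
    - [0.003,0.015,0,0,0,0,255]
    - [0.004,0.02,0,0,0,0,255]
    - [0.005,0.025,0,0,0,0,255]
    - [0.006,0.03,0,0,0,0,255]
    - [0.007,0.035,0,0,0,0,255]
    - [0.008,0.04,0,0,0,0,255]
    - [0.009,0.045,0,0,0,0,255]

```text
time: 5.7
eef_pos: [0.5416, 0.0625, 0.05]
eef_rot: [3.14, 0.004, 1.367]
ft_force: [-2.9, -13.3, 13.7]
opening: 0.004
grip_force: 6.9
```

Run:
```python
from h import *
for n in("side","top"):
    im=viewer.capture(n)
    bgr=cv2.cvtColor(im,cv2.COLOR_RGB2BGR)
    x,y,w,h=(230,150,200,180)if n=="side" else (220,165,200,150)
    cv2.imwrite(f"pics/{n}2.png",cv2.resize(bgr[y:y+h,x:x+w],None,fx=3.2,fy=3.2))
```

```text
(no output)
```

View pics/side2.png

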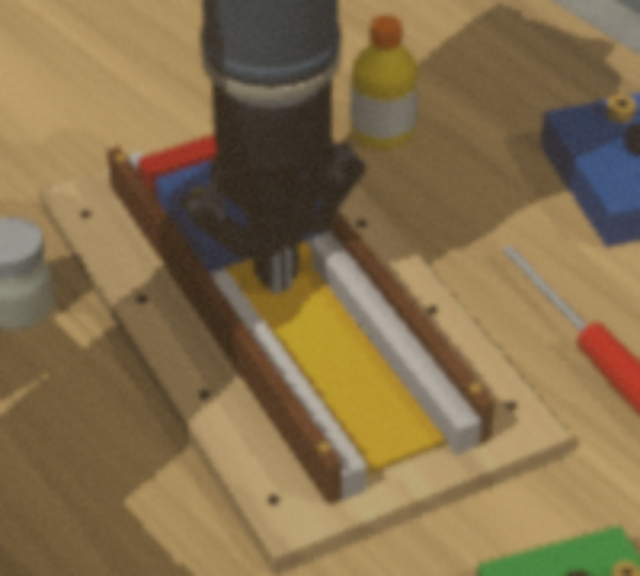

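The side crop shows the block at crop (200,215), close to the red stop at (180,155). The fingers hold the bar down just behind it, with no tilt visible. About 11 mm remain, so I continue in small steps.

Request:
send_rows:
  moves:
    - [0.0006,0.003,0,0,0,0,255]
    - [0.0012,0.006,0,0,0,0,255]
    - [0.0016,0.008,0,0,0,0,255]
    - [0.002,0.0095,0,0,0,0,255]
    - [0.002,0.0095,0,0,0,0,255]

```text
time: 6.22
eef_pos: [0.5434, 0.0711, 0.05]
eef_rot: [3.14, 0.005, 1.366]
ft_force: [-3.9, -16.3, 14.4]
opening: -0.005
grip_force: 6.9
```

Request:
send_rows:
  moves:
    - [0.0002,0.001,0,0,0,0,255]
    - [0.0003,0.0015,0,0,0,0,255]
    - [0.0003,0.0015,0,0,0,0,255]

```text
time: 6.47
eef_pos: [0.5434, 0.0712, 0.05]
eef_rot: [3.14, 0.006, 1.365]
ft_force: [-4.6, -20.4, 15.1]
opening: 0.001
grip_force: 7.0
```

Request:
send_rows:
  moves:
    - [0.0003,0.0015,0,0,0,0,255]
    - [0.0004,0.002,0,0,0,0,255]
    - [0.0004,0.002,0,0,0,0,255]

```text
time: 6.72
eef_pos: [0.5434, 0.0714, 0.05]
eef_rot: [3.14, 0.008, 1.364]
ft_force: [-5.4, -26.0, 16.1]
opening: -0.002
grip_force: 7.2
```

Run:
```python
from h import *
bgr=cv2.cvtColor(viewer.capture("top"),cv2.COLOR_RGB2BGR)
cv2.imwrite("pics/top3.png",cv2.resize(bgr[165:315,220:420],None,fx=4,fy=4))
```

```text
(no output)
```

View pics/top3.png

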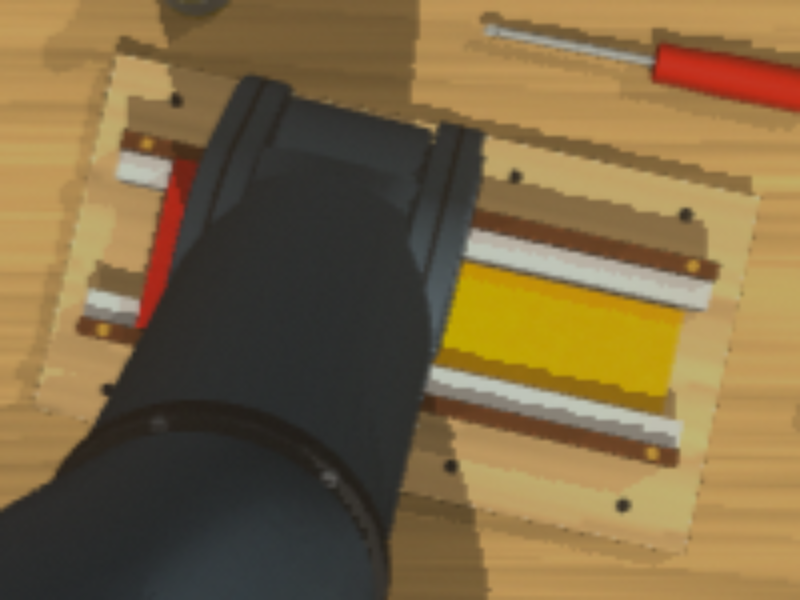

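The arm hides the block in the top view (crop 300,250), but the force rise with no motion at jig y = 23 shows the block is on the stop. I'll back off about 6 mm with the bar still held, then lift.

Request:
send_rows:
  moves:
    - [-0.0006,-0.003,0,0,0,0,255]
    - [-0.0012,-0.006,0,0,0,0,255]
    - [-0.0016,-0.008,0,0,0,0,255]
    - [-0.002,-0.01,0,0,0,0,255]
    - [-0.002,-0.01,0,0,0,0,255]
    - [-0.002,-0.01,0.005,0,0,0,255]
    - [-0.002,-0.01,0.01,0,0,0,255]
    - [-0.002,-0.01,0.02,0,0,0,255]
    - [-0.002,-0.01,0.04,0,0,0,255]
    - [-0.002,-0.01,0.07,0,0,0,255]
    - [-0.002,-0.01,0.1,0,0,0,255]
    - [-0.002,-0.01,0.13,0,0,0,255]

```text
time: 7.77
eef_pos: [0.5412, 0.0693, 0.1808]
eef_rot: [-3.14, 0.001, 1.37]
ft_force: [1.5, 0.0, -0.3]
opening: -0.0
grip_force: 0.0
```

Request:
send_rows:
  moves:
    - [-0.005,-0.03,0.03,0,0,0,255]
    - [-0.01,-0.06,0.06,0,0,0,255]
    - [-0.015,-0.09,0.08,0,0,0,255]
    - [-0.02,-0.12,0.1,0,0,0,255]
    - [-0.025,-0.15,0.1,0,0,0,255]
    - [-0.03,-0.18,0.1,0,0,0,255]
    - [-0.035,-0.21,0.1,0,0,0,255]
    - [-0.04,-0.24,0.1,0,0,0,255]
    - [-0.04,-0.26,0.1,0,0,0,255]
    - [-0.04,-0.26,0.1,0,0,0,255]

```text
time: 8.6
eef_pos: [0.5001, -0.1952, 0.28]
eef_rot: [-3.141, 0.003, 1.364]
ft_force: [-0.1, -0.4, -0.2]
opening: 0.0
grip_force: 0.0
```

Run:
```python
from h import *
for n in("side","top"):
    im=viewer.capture(n); bgr=cv2.cvtColor(im,cv2.COLOR_RGB2BGR)
    x,y,w,h=(230,150,200,180)if n=="side" else (220,165,200,150)
    cv2.imwrite(f"pics/{n}4.png",cv2.resize(bgr[y:y+h,x:x+w],None,fx=3.2,fy=3.2))
    if n=="top":
      for c in blobs(im,[(98,130)],amin=300,smin=90,vmin=30):
        r=rect("top",c,.068)
        a=np.radians(78.4); d=np.array([np.cos(a),np.sin(a)]); v=np.array(r[0])-[538.6,48.4]; print(np.round(r[1],1),r[2],"jig x,y",v@[d[1],-d[0]],v@d)
```

```text
[78.4 92.1] 78.46292877197266 jig x,y -0.21315038975261835 77.3934048204932
[117.  100.3] 68.1519546508789 jig x,y 286.73049352024873 14.391560980648798
```

View pics/top4.png

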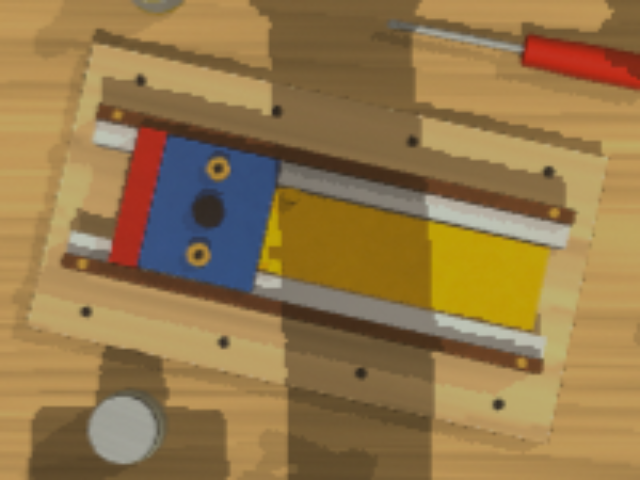

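View pics/side4.png

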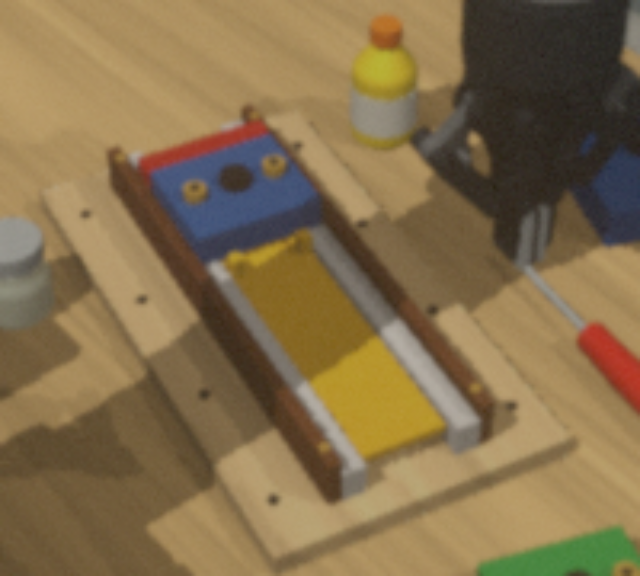

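The block sits flush against the red stop (top crop 150,200), at a measured jig y = 77.4 mm against 77 given. The catch ears are up behind it at side crop (235,262) and (300,243). The jar, bottle and screwdriver have not moved.

```bash
python3 -c "
from cell import order; print(order.finish_job())"
```

```text
the job is handed in; nothing more can be done
None
```

The job is handed in: the blue block is up against the red end stop, the catch has sprung up behind it, and the jar, bottle and screwdriver look unmoved in the final pictures.

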